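Knock the stopper home with the pounder

ROBOT

A 7-joint arm with a two-finger parallel gripper is mounted at the origin on the work surface; the furniture and walls round the work are solid. World frame = base frame: x ahead of the robot, y to its left, z up, the work surface at z = 0. Lengths are in m, angles in rad, forces in N, time in s.
With the tool pointing down it reaches from about 0.35 to 0.9 m from the base axis. Payload 8.1 kg.
Tool frame: the origin (TCP) lies at the very end of the fingers, on their centre line; the grasp point (between the pads) lies 19 mm behind it; z points along the fingers, y is the line along which they close (so a half turn about z gives the same grasp; the last joint's range is limited). The gripper opens to 92 mm and grips with 3 to 60 N. Pads are 19 mm wide; open, the fingers measure 130 mm over their backs; the gripper's body (75 mm by 190 mm) begins 47 mm behind the grasp point.
Start: joints at [-1.321, 0.434, 0.025, 1.573, -0.012, 1.134, -0.075], TCP at [0.216, 0.587, 0.227] pointing down, gripper open.
Joint ranges: [-2.62, 2.62], [-0.44, 2.09], [-1.27, 1.32], [0.08, 2.57], [-1.32, 4.46], [0.12, 2], [-2.74, 2.74]. Speed limits (rad/s): [2.22, 2.22, 3.01, 3.01, 3.14, 3.14, 3.14].

INTERFACE

Orientations are given as a rotation vector (axis times angle).
In Python, from cell import arm gives the robot as it stands.
- The arm moves only by the tool drive_tool, never from a script. Its argument "targets" is a list of rows, each a list of 7 numbers: the turn, a rotation vector about the world's x, y, z in units of 5 degrees (1.0 is 5 degrees), then the shift along the world's x, y, z in units of 40 mm (1.0 is 40 mm), then the opening, from 0 (shut) to 1 (fully open). In form: [[wx, wy, wz, dx, dy, dz, fingers], ...]. A call has 1 to 5 rows; each row is the pose to reach, as a shift and turn from the pose commanded when the call began; what a row does not reach only later rows make up. A row lasts 1/10 s, in which the tool goes at most 50 mm and 8.59 degrees, less where a joint would pass 70% of its speed; a pose out of reach is approached as far as the arm can. A call with a gripper value outside its range is refused whole. The fingers move at their own pace and stop on an object; "force" is the grip in N (left out, the last holds). Time passes only in rows, so rows that repeat a pose let the fingers close. It gives the time, the measured TCP pose, the force, the opening and the grip force at its end, in the units of the state.
- arm.observe(): the state, without advancing time (a new reading comes with each control period).
- arm.get_image(name): name is "side" or "top" or "wrist"; returns a dict with "pixels" (420x560x3 uint8, red, green, blue), "intrinsics" (3x3 intrinsics, pixels), "rvec" (rotation vector, rad) and "tvec" (3), from world to camera coordinates, as OpenCV has them; the wrist camera has in their place "mount" (4x4, takes a point from camera to tool coordinates, whose origin is the TCP and whose axes are the flange's). Camera axes: x right, y down, z forward; pixel columns grow to the right and rows downward; lengths in m; the calibration is good to about 2 mm. A picture is of the moment at which its call begins: read the wrist's pose just before it. There is no depth.
- arm.sign_off(): hands the job in; it is judged then, once.
The state is a dict: "clock": time; "joints": joint angles; "dq": joint speeds; "joint_efforts": joint torques, N m; "position": TCP position; "ee_rot": TCP orientation; "force": force on the tool from outside, world axes, zero at the start; "ft_torque": the same for the moment, N m; "width": opening from 0.0 (shut) to 1.0 (fully open); "gripper_force": force on a finger pad.
Only numpy, scipy, OpenCV 4.12 (cv2) and the standard library are available. Lean on these libraries where they do the work, as an engineer would, in place of code of your own. Each camera call takes 0.05 s, during which the arm holds its last target. There are 200 camera calls.

TASK

Take the kitchen pounder from the cork trivet and knock the stopper fully home in the leaning bottle by striking the head of the sprung plunger, squarely along its leaning axis, with brisk but not heavy blows of the pounder's flat face, since a heavy one would crack the bottle. Do not touch the plunger or stopper with the gripper. Then, with the plunger sprung back up, stand the pounder upright on the trivet again, let go of it, and leave the glass, the spice jar and the mug where they are.

Things in the scene. Friction and masses are not known exactly. Their poses are not given: they have to be found in the camera images.
- pounder_grip (a point): Kitchen pounder: a mallet with its handle in line with its head, 120 mm tall, about 0.4 kg. Steel head 50 mm diameter, 28 mm high, flat face underneath; round wooden handle 27 mm diameter from 60 to 100 mm above the face, 29 mm at the top. Stands on the trivet. This point: on the handle's axis 80 mm above the face, where to grip it from any side; z up the handle.
- pounder: The same pounder; origin at the centre of its flat striking face, z up the handle.
- trivet: Round flat cork trivet, 130 mm diameter, 6 mm thick, fixed to the worktop; origin at the centre of its underside.
- bottle_rest: Fixed wooden base, 175 (x) by 130 (y) by 20 mm; origin under it. On it a small green bottle, 64 mm diameter, 105 mm long, leans 30 degrees, neck towards the base's own -x; its axis passes 50 mm above the origin. A steel post behind it holds a 30 mm guide sleeve over its mouth, in line with it. The sleeve's top lies 31 mm below the underside of the raised plunger's head.
- plunger_head (a point): Centre of the flat top of the plunger's round steel head (36 mm diameter, 10 mm thick, on a 14 mm rod that slides in the guide sleeve; a stiff rubber buffer under it gives 1 mm for every 8 N, at most 9 mm, and a blow that uses that up is a heavy one). z is the plunger's axis, pointing up and outwards, 30 degrees from vertical; a blow goes along -z.
- plunger (a joint): How far the plunger's rod is pressed down along its axis, m: 0 up, at most 0.024. A spring returns it, 3.7 N at the top, 7 N at the bottom. Its foot meets the stopper's cap 2 mm below the top position if the stopper is at 0.
- stopper (a joint): How far the stopper has gone into the bottle neck along the same axis, m: 0 standing 18 mm proud, 0.018 fully home (its cap, 30 mm diameter and 10 mm thick, on the bottle's rim, a hard stop). It stays where it is driven: it moves only above about 8 N, plus 4 N for every 0.1 m/s.
- stopper_top (a point): Centre of the top of the stopper's dark wooden cap, under the plunger's foot; z along the leaning axis.
- glass: Clear upturned tumbler, 68 mm diameter, 107 mm tall, a bystander; origin under its centre.
- spice_jar: Spice jar with a red cap, 45 mm diameter, 106 mm tall, a bystander; origin under its centre.
- mug: White mug, 82 mm diameter (114 mm with handle), 91 mm tall, a bystander; origin under its centre.

How it is judged:
By the outcome, as a careful person would: the job done as asked, in the order asked, and still so for the second after the job is handed in, with the robot touching nothing.
It also fails if it takes over 45 s, if anything falls off the work surface, if the arm or the gripper's body presses on something with over 40 N, if the wrist force passes 120 N, or if a joint passes its speed limit or range.

## Working session

There is one attempt and no reset: what is moved stays moved. The work goes in short steps, Python scripts to look and compute and a tool call to move; the robot and the scene stay as the last step left them, time stands still between calls to the robot, and variables do not carry over. Pictures are saved under pics/ and viewed, at most 10 in all, crops included, and the job is handed in when it is done.

Besides the shell and the picture viewer there is one more tool, called after "Emit:" by a JSON object that holds its "method" and its "body". drive_tool: Moves the arm, as the interface text tells. Its arguments: {"type":"object","properties":{"targets":{"type":"array"},"force":{"type":"number"}},"required":["targets"]}

```bash
mkdir -p pics; ls
python3 - <<'E'
from cell import arm
import cv2,pickle
print(arm.observe())
for n in("side","top"):
    d=arm.get_image(n); pickle.dump(d,open(f"pics/{n}0.pkl","wb"))
    print(n,d["intrinsics"],d["rvec"],d["tvec"])
    cv2.imwrite(f"pics/{n}0.png",cv2.resize(d["pixels"][:,:,::-1],(800,600),interpolation=cv2.INTER_CUBIC))
E
```

```text
pics
{'clock': 0.0, 'joints': array([-1.32060311,  0.43519791,  0.02498079,  1.57409815, -0.0115742 ,
        1.13400107, -0.07507947]), 'dq': array([-6.82561418e-06, -3.81409957e-04,  1.51281852e-03, -9.55811604e-06,
       -6.16127766e-04,  8.46360157e-04,  1.20596208e-03]), 'joint_efforts': array([-6.76678465e-04, -6.67836714e+01,  9.84747335e-01, -3.14476955e+01,
       -6.05614996e-02,  4.23360046e-02,  1.24951025e-04]), 'position': array([0.2158395 , 0.58600168, 0.22596024]), 'ee_rot': array([-5.51348193e-01, -3.09272385e+00,  2.44463273e-03]), 'force': array([0.33868716, 0.17682183, 0.09534462]), 'ft_torque': array([ 0.06110582,  0.00598379, -0.0553318 ]), 'gripper_force': 0.0, 'width': 1.0000046031567984}
side [[533.76653496   0.         276.41532513]
 [  0.         533.76653496 202.2608051 ]
 [  0.           0.           1.        ]] [ 1.99337989 -0.01026638 -0.01566124] [-0.52685436  0.17441897  1.20775166]
top [[501.01792308   0.         283.90871981]
 [  0.         501.01792308 214.30276652]
 [  0.           0.           1.        ]] [ 2.10111191 -2.14939253  0.22992325] [0.07205474 0.55903682 1.22003743]
```

View pics/side0.png

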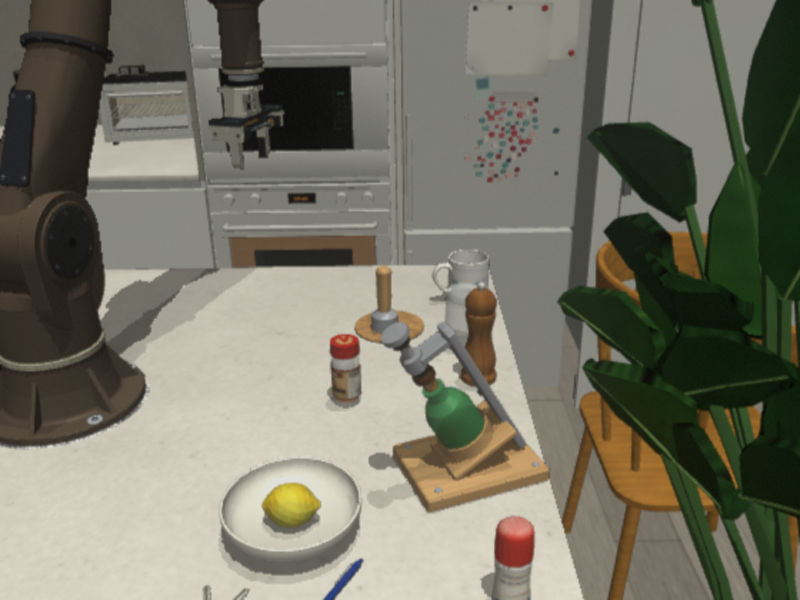

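View pics/top0.png

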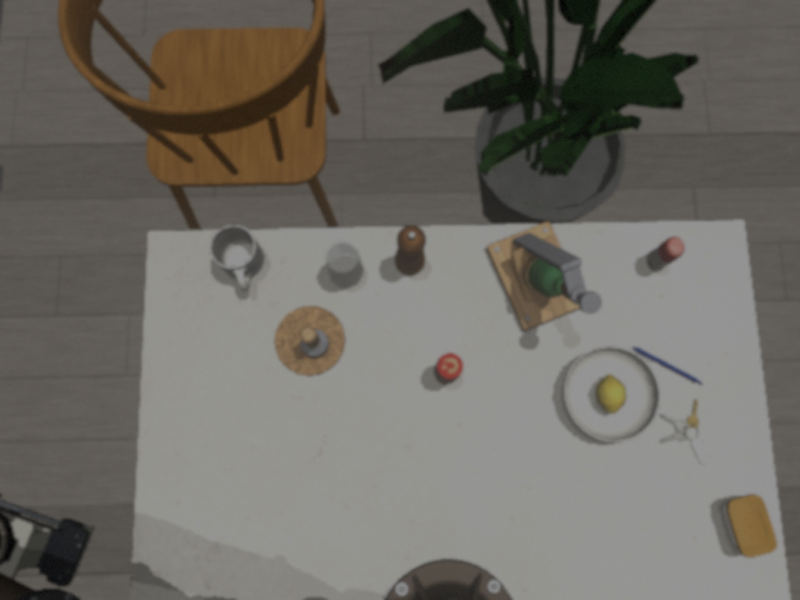

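The side view shows the pounder on the trivet at about (384,325) with its handle top at (384,270), and the plunger head at about (396,335). In the top view the pounder's handle top is at (310,333), the plunger head at (590,301) and the base's corners near (488,250), (548,223) and (525,328). I'll enlarge these areas next.

Run:
```python
import cv2,pickle,numpy as np
S=pickle.load(open("pics/side0.pkl","rb"))["pixels"];T=pickle.load(open("pics/top0.pkl","rb"))["pixels"]
def c(I,u,v,w,h,W=400,H=300):return cv2.resize(I[v:v+h,u:u+w,::-1],(W,H),interpolation=cv2.INTER_CUBIC)
# scale 5 (80x60) / side base 120x90 ->3.333
m=np.vstack([np.hstack([c(S,240,215,80,60),c(T,340,150,100,75)]),np.hstack([c(S,240,180,80,60),c(T,180,205,80,60)])])
cv2.imwrite("pics/m1.png",m)
cv2.imwrite("pics/m2.png",c(S,265,220,120,140,686,600) if 0 else cv2.resize(S[215:360,260:390,::-1],(520,580),interpolation=cv2.INTER_CUBIC))
```

```text
(no output)
```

View pics/m1.png

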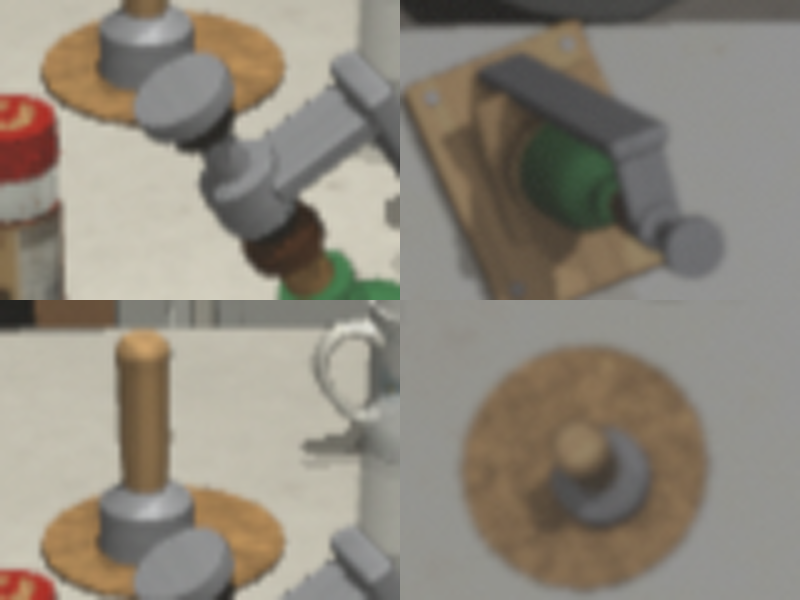

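View pics/m2.png

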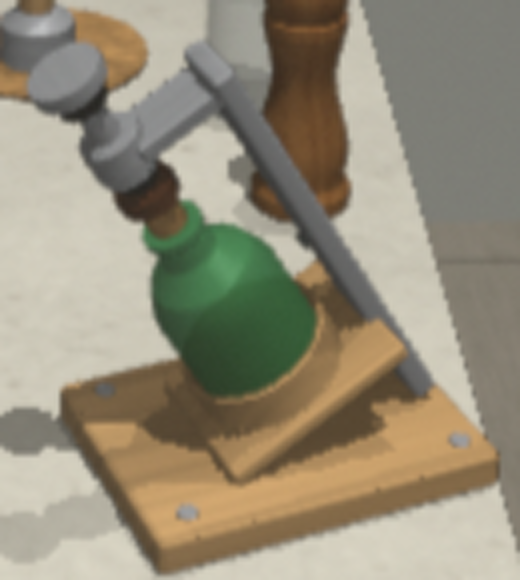

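The crops give these pixels:
- **Plunger head face:** side (276,232.7), top (413.5,211.5).
- **Pounder:** handle top at top-view (216.4,234.6), head rim at top-view (220.2,240.6), axis in the side view at u≈269.
- **Base corners, top view:** about (341.5,174), (384,156), (367.5,229.6).
- **Base corners, side view:** (276.3,312.5), (300,351), (384,329).

Next I'll fit the poses using the known geometry.

```bash
cat > h.py <<'E'
import cv2,pickle,numpy as np
from scipy.optimize import least_squares
from scipy.spatial.transform import Rotation as R
C={n:pickle.load(open(f"pics/{n}0.pkl","rb")) for n in("side","top")}
def proj(n,P):
    d=C[n];return cv2.projectPoints(np.atleast_2d(np.array(P,float)),d["rvec"],d["tvec"],d["intrinsics"],None)[0][:,0]
def tri(us,ut,g=(.5,0,.2)):
    s=least_squares(lambda p:np.r_[proj("side",p)[0]-us,proj("top",p)[0]-ut],g);return s.x,s.fun
E
python3 - <<'E'
from h import *
print("head",tri((276,232.7),(413.5,211.5)))
H=np.array
def base(p):
    x,y,yaw=p[:3];r=R.from_euler("z",yaw).as_matrix();f=lambda a,b,c:r@[a,b,c]+[x,y,0]
    return f
def res(p):
    f=base(p);o=[]
    t=p[3];hd=f(-t*.5,0,.05+t*.8660254)
    # far(+x),left(+y)
    cs=[(f(.0875,.065,.02),"top",(341.5,174)),(f(.0875,-.065,.02),"top",(384,156)),(f(-.0875,.065,.02),"top",(367.5,229.6)),
    (f(-.0875,.065,.02),"side",(276.3,312.5)),(f(-.0875,-.065,.02),"side",(300,351)),(f(.0875,-.065,.02),"side",(384,329)),
    (hd,"side",(276,232.7)),(hd,"top",(413.5,211.5))]
    return np.concatenate([proj(n,P)[0]-np.array(u) for P,n,u in cs])
best=min((least_squares(res,[.6,-.2,g,.2]) for g in(-1.5,-.8,0,.8,1.5,3)),key=lambda s:s.cost)
print(best.x,best.fun.reshape(-1,2).round(1)); p=best.x
print("head fit",base(p)(-p[3]*.5,0,.05+p[3]*.866))
s=least_squares(lambda q:np.r_[proj("top",[*q,.126])[0]-(216.4,234.6),proj("top",[*q,.03])[0]-(220.2,240.6),proj("side",[*q,.02])[0][0]-269.2,proj("side",[*q,.12])[0][0]-268.6],[.5,.1])
print("pounder",s.x,s.fun.round(1),proj("side",[[*s.x,.006],[*s.x,.126]]))
s=least_squares(lambda q:np.r_[proj("top",[*q,.006])[0]-(216.8,238.4),proj("side",[*q,.006])[0]-(272.6,228)],[.5,.1]);print("trivet",s.x,s.fun.round(1))
# bystanders: rough (800px coordinates)
for n,z,u in(("jar",.106,(449,366)),("glass",.107,(342,258)),("mug",.091,(234,245)),("mill",.15,(411,235)),("can",.15,(672,249))):
    print(n,least_squares(lambda q:proj("top",[*q,z])[0]-np.array(u)/1.42857,[.5,.1]).x.round(3))
E
```

```text
head (array([ 0.52857274, -0.22327402,  0.22627325]), array([-0.6988091 ,  0.14999449, -0.11126064, -0.92101022]))
[ 0.62458565 -0.1879689   0.37236391  0.20456819] [[-0.8 -3.1]
 [ 0.7 -2.9]
 [ 0.4  1.1]
 [-3.8 -1.6]
 [-1.2  0.6]
 [ 0.8 -1.2]
 [-0.3  0.2]
 [ 0.8 -1.3]]
head fit [ 0.52931109 -0.22518173  0.22715606]
pounder [0.50437505 0.2231666 ] [-0.3 -1.6  0.2 -1.6 -1.5 -1.8] [[267.81096633 228.89464669]
 [266.75383426 186.79892781]]
trivet [0.51332229 0.23417932] [ 0.4 -1.3 -1.4 -1. ]
jar [ 0.446 -0.01 ]
glass [0.637 0.168]
mug [0.669 0.358]
mill [0.663 0.049]
can [ 0.63  -0.389]
```

Emit:
{"method": "drive_tool", "body": {"targets": [[0, 0, -2, 1.2, -1.5, 0, 1], [0, 0, -4, 2.2, -2.7, 0, 1], [0, 0, -6, 3.2, -4, 0, 1], [0, 0, -7, 3.8, -4.8, 0, 1], [0, 0, -7, 4, -5, 0, 1]]}}

```text
clock: 0.6
position: [0.3728, 0.3894, 0.2266]
ee_rot: [-1.463, -2.78, 0.001]
force: [0.7, 1.3, -0.4]
width: 1.0
gripper_force: 0.0
```

Emit:
{"method": "drive_tool", "body": {"targets": [[0, 0, -1.3, 1.0, -1.2, 0, 1], [0, 0, -2.6, 2, -2.5, 0, 1], [0, 0, -2.6, 2.8, -3.6, 0, 1], [0, 0, -2.6, 3.1, -4.1, 0, 1], [0, 0, -2.6, 3.1, -4.1, 0, 1]]}}

```text
clock: 1.1
position: [0.4996, 0.2201, 0.2269]
ee_rot: [1.772, 2.59, -0.002]
force: [-0.5, -0.5, 0.1]
width: 1.002
gripper_force: 0.0
```

```bash
cat >> h.py <<'E'
def wcam(fn):
    from cell import arm
    s=arm.observe();d=arm.get_image("wrist");d["pos"],d["rot"]=s["position"],s["ee_rot"]
    pickle.dump(d,open(f"pics/{fn}.pkl","wb"))
    cv2.imwrite(f"pics/{fn}.png",cv2.resize(d["pixels"][:,:,::-1],(800,600),interpolation=cv2.INTER_CUBIC));return s
def wproj(fn,P):
    d=pickle.load(open(f"pics/{fn}.pkl","rb"))
    T=np.eye(4);T[:3,:3]=R.from_rotvec(d["rot"]).as_matrix();T[:3,3]=d["pos"];T=np.linalg.inv(T@np.array(d["mount"]))
    return cv2.projectPoints(np.atleast_2d(np.array(P,float)),cv2.Rodrigues(T[:3,:3])[0],T[:3,3],d["intrinsics"],None)[0][:,0]
E
python3 - <<'E'
from h import *
s=wcam("w1");print({k:np.round(s[k],3) for k in("clock","position","ee_rot","joints","force")})
print(R.from_rotvec(s["ee_rot"]).as_matrix().round(3))
print(wproj("w1",[[.504,.223,.126],[.504,.223,.034],[.513,.234,.006]])/.7)
E
```

```text
{'clock': np.float64(1.1), 'position': array([0.5  , 0.22 , 0.227]), 'ee_rot': array([ 1.772e+00,  2.590e+00, -2.000e-03]), 'joints': array([-0.79 ,  0.31 ,  0.358,  1.79 , -0.119,  1.063, -0.019]), 'force': array([-0.459, -0.527,  0.123])}
[[-0.362  0.932  0.002]
 [ 0.932  0.362 -0.003]
 [-0.003  0.001 -1.   ]]
[[406.43934424 300.87593474]
 [404.27138499 266.82327172]
 [421.16555394 249.91950746]]
```

View pics/w1.png

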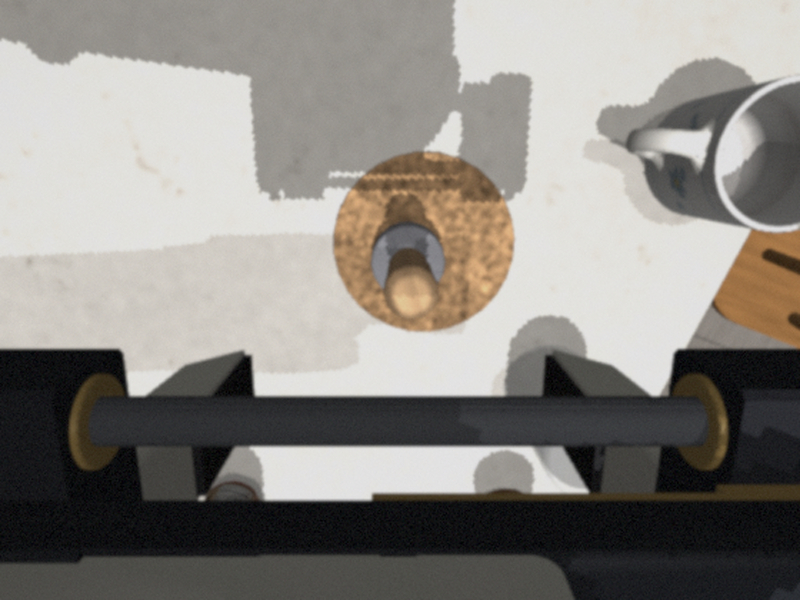

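The wrist view shows the handle top at (410,291), the head top at (408,257) and the trivet centre at (424,241). That is about 10 px above where I predicted, so I'll refine the positions.

Run:
```python
from h import *
f=lambda z,u:least_squares(lambda q:wproj("w1",[*q,z])[0]/.7-u,[.5,.2]).x.round(4)
print("handle",f(.126,(410,290)),"headtop",f(.034,(408,258)),"trivet",f(.006,(424,241)))
```

```text
handle [0.5036 0.2288] headtop [0.5041 0.2294] trivet [0.5125 0.2407]
```

Emit:
{"method": "drive_tool", "body": {"targets": [[0, 0, 0, 0.1, 0.16, -0.8, 1], [0, 0, 0, 0.1, 0.16, -1.8, 1], [0, 0, 0, 0.1, 0.16, -2.8, 1], [0, 0, 0, 0.1, 0.16, -3.6, 1], [0, 0, 0, 0.1, 0.16, -4.0, 1]]}}

```text
clock: 1.65
position: [0.4974, 0.2345, 0.0636]
ee_rot: [-1.758, -2.601, 0.006]
force: [-0.5, 0.2, -0.1]
width: 1.0
gripper_force: 0.0
```

Emit:
{"method": "drive_tool", "body": {"targets": [[0, 0, 0, 0, 0, 0, 0.2], [0, 0, 0, 0, 0, 0, 0.1], [0, 0, 0, 0, 0, 0, 0.1], [0, 0, 0, 0, 0, 0, 0.1], [0, 0, 0, 0, 0, 0, 0.1]], "force": 55}}

```text
clock: 2.15
position: [0.5005, 0.2341, 0.0677]
ee_rot: [1.761, 2.601, 0.002]
force: [-0.1, -0.2, -0.3]
width: 0.612
gripper_force: 0.0
```

Emit:
{"method": "drive_tool", "body": {"targets": [[0, 0, 0, 0, 0, 0, 0.1], [0, 0, 0, 0, 0, 0, 0.1], [0, 0, 0, 0, 0, 0, 0.1], [0, 0, 0, 0, 0, 0, 0.1], [0, 0, 0, 0, 0, 0, 0.1]]}}

```text
clock: 2.65
position: [0.5002, 0.2337, 0.0667]
ee_rot: [1.762, 2.601, 0.0]
force: [-0.1, -0.4, -0.3]
width: 0.284
gripper_force: 54.8
```

Run:
```python
from h import *
from cell import arm
for i in range(2):
    s=arm.observe();print({k:np.round(s[k],4) for k in("clock","position","ee_rot","joints","dq","width","gripper_force")}); arm.get_image("top")
d=arm.get_image("side")["pixels"]
cv2.imwrite("pics/s2.png",cv2.resize(d[150:270,200:360,::-1],(800,600),interpolation=cv2.INTER_CUBIC))
```

```text
{'clock': np.float64(2.65), 'position': array([0.5002, 0.2337, 0.0667]), 'ee_rot': array([1.7617e+00, 2.6010e+00, 3.0000e-04]), 'joints': array([-0.7429,  0.5141,  0.2888,  1.9415, -0.2152,  0.7152,  0.054 ]), 'dq': array([ 0.0007, -0.0004, -0.0002, -0.0009, -0.0012,  0.0002, -0.0013]), 'width': np.float64(0.2841), 'gripper_force': np.float64(54.8365)}
{'clock': np.float64(2.7), 'position': array([0.5002, 0.2337, 0.0667]), 'ee_rot': array([1.7618e+00, 2.6009e+00, 2.0000e-04]), 'joints': array([-0.7429,  0.5141,  0.2889,  1.9415, -0.2152,  0.7152,  0.0539]), 'dq': array([ 0.0008,  0.0002,  0.0004,  0.0008, -0.0028, -0.0007, -0.001 ]), 'width': np.float64(0.2848), 'gripper_force': np.float64(54.837)}
```

View pics/s2.png

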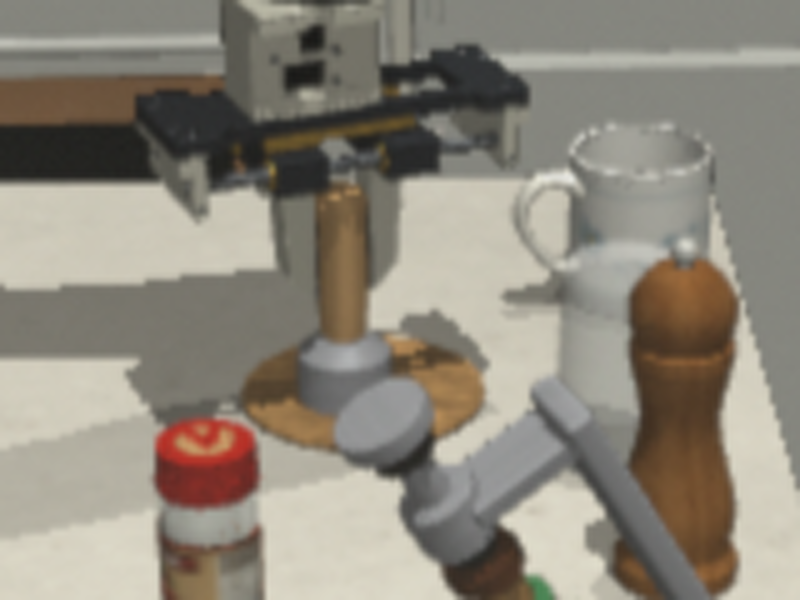

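The grip holds (55 N), but the handle sits about 7 mm off the pad centre. I'll open slightly, shift and grip again.

Emit:
{"method": "drive_tool", "body": {"targets": [[0, 0, 0, 0, 0, 0, 0.6], [0, 0, 0, 0, 0, 0, 0.6], [0, 0, 0, 0.06, -0.16, 0.02, 0.6], [0, 0, 0, 0.06, -0.16, 0.02, 0.6], [0, 0, 0, 0.06, -0.16, 0.02, 0.6]]}}

```text
clock: 3.3
position: [0.5027, 0.2268, 0.0676]
ee_rot: [1.763, 2.6, 0.0]
force: [-0.8, 0.8, 0.3]
width: 0.591
gripper_force: 0.0
```

Run:
```python
from h import *
s=wcam("w2");print({k:np.round(s[k],4) for k in("clock","position","ee_rot","width","dq","force")})
print(wproj("w2",[[.504,.2275,.126],[.504,.2275,.034],[.5125,.238,.006]])/.7)
```

```text
{'clock': np.float64(3.3), 'position': array([0.5027, 0.2268, 0.0676]), 'ee_rot': array([1.7627, 2.6003, 0.    ]), 'width': np.float64(0.5914), 'dq': array([-0.0056,  0.0023, -0.0057, -0.0033, -0.002 ,  0.0001, -0.0009]), 'force': array([-0.8398,  0.8262,  0.2604])}
[[400.51999414 490.39303013]
 [399.44040966 347.44871198]
 [426.95410906 311.17261092]]
```

View pics/w2.png

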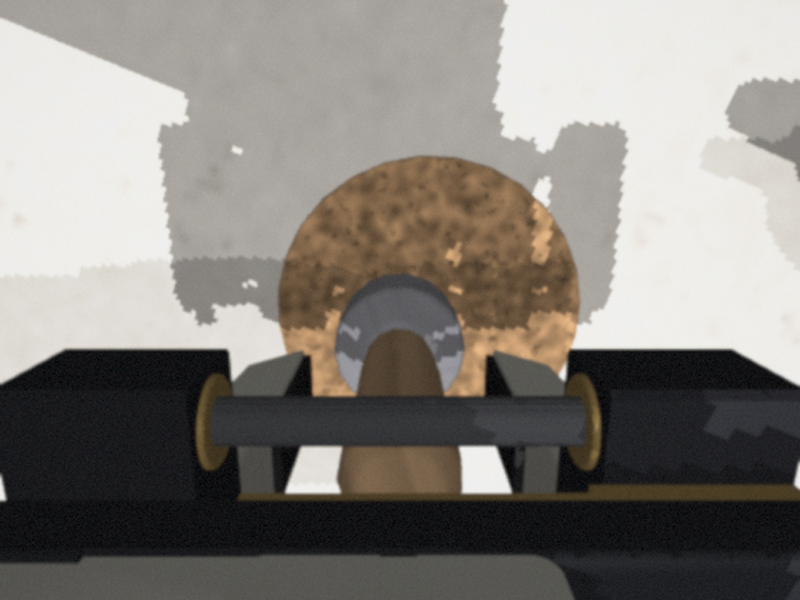

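The head's centre is at about (400,338) and the trivet's at (429,306). So the handle is about 3 mm along +y from the pad centre. I'll shift by that and grip.

Emit:
{"method": "drive_tool", "body": {"targets": [[0, 0, 0, 0, 0.07, 0, 0.6], [0, 0, 0, 0, 0.07, 0, 0.2], [0, 0, 0, 0, 0.07, 0, 0.1], [0, 0, 0, 0, 0.07, 0, 0.1], [0, 0, 0, 0, 0.07, 0, 0.1]], "force": 58}}

```text
clock: 3.85
position: [0.5025, 0.2301, 0.0675]
ee_rot: [1.762, 2.601, -0.0]
force: [-0.6, -0.4, -0.6]
width: 0.301
gripper_force: 0.5
```

Emit:
{"method": "drive_tool", "body": {"targets": [[0, 0, 0, 0, 0, 0, 0.1], [0, 0, 0, 0, 0, 0, 0.1], [0, 0, 0, 0, 0, 0, 0.1]]}}

```text
clock: 4.15
position: [0.5024, 0.23, 0.0675]
ee_rot: [-1.762, -2.601, 0.0]
force: [0.0, 0.6, -1.2]
width: 0.285
gripper_force: 57.7
```

Emit:
{"method": "drive_tool", "body": {"targets": [[0, 0, 0, 0, 0, 0.8, 0.1], [0, 0, 0, 0, 0, 2, 0.1], [0, 0, 0, 0, 0, 3.2, 0.1], [0, 0, 0, 0, 0, 4.4, 0.1], [0, 0, 0, 0, 0, 5.4, 0.1]]}}

```text
clock: 4.65
position: [0.5024, 0.2299, 0.286]
ee_rot: [1.762, 2.6, 0.002]
force: [0.7, -0.4, -3.6]
width: 0.283
gripper_force: 57.8
```

Emit:
{"method": "drive_tool", "body": {"targets": [[0, 0, 0, -0.1, -0.8, 0.5, 0.1], [0.3, -0.8, 0, -0.3, -2, 0.9, 0.1], [0.6, -1.6, 0, -0.5, -3.2, 1.2, 0.1], [0.9, -2.4, 0, -0.8, -4.4, 1.3, 0.1], [1.1, -2.8, 0, -1, -5.4, 1.3, 0.1]]}}

```text
clock: 5.15
position: [0.4607, 0.0111, 0.3357]
ee_rot: [1.67, 2.461, 0.328]
force: [0.9, -0.1, -2.9]
width: 0.284
gripper_force: 57.8
```

Emit:
{"method": "drive_tool", "body": {"targets": [[0.3, -0.8, 0, -0.1, -1.2, 0, 0.1], [0.6, -1.5, 0, -0.2, -2.4, 0, 0.1], [0.9, -2.3, 0, -0.3, -3.6, 0, 0.1], [1.1, -2.8, 0, -0.4, -4.6, 0, 0.1], [1.1, -2.8, 0, -0.5, -5.2, 0, 0.1]]}}

```text
clock: 5.65
position: [0.4399, -0.198, 0.3344]
ee_rot: [1.565, 2.296, 0.619]
force: [1.0, 0.1, -3.1]
width: 0.288
gripper_force: 57.8
```

Emit:
{"method": "drive_tool", "body": {"targets": [[0, 0, 0, 0, -0.6, 0, 0.1], [0, 0, 0, 0, -1.2, 0, 0.1], [0, 0, 0, 0, -1.2, 0, 0.1]]}}

```text
clock: 5.95
position: [0.4416, -0.2458, 0.3354]
ee_rot: [1.564, 2.296, 0.616]
force: [-0.3, 1.3, -2.9]
width: 0.282
gripper_force: 57.8
```

Run:
```python
from h import *
from cell import arm
s=arm.observe();print({k:np.round(s[k],4) for k in("clock","position","ee_rot","joints","width","gripper_force")})
print(R.from_rotvec(s["ee_rot"]).as_matrix().round(3))
```

```text
{'clock': np.float64(5.95), 'position': array([ 0.4416, -0.2458,  0.3354]), 'ee_rot': array([1.5641, 2.2961, 0.6156]), 'joints': array([-0.762 , -0.2985,  1.2868,  2.0166, -0.1647,  0.8901,  1.0182]), 'width': np.float64(0.2825), 'gripper_force': np.float64(57.7662)}
[[-0.365  0.805  0.468]
 [ 0.931  0.317  0.181]
 [-0.003  0.502 -0.865]]
```

Emit:
{"method": "drive_tool", "body": {"targets": [[0, 0, 0, 0.45, 0.02, -0.15, 0.1], [0, 0, 0, 0.89, 0.04, -0.3, 0.1], [0, 0, 0, 0.89, 0.04, -0.3, 0.1], [0, 0, 0, 0.89, 0.04, -0.3, 0.1]]}}

```text
clock: 6.35
position: [0.4727, -0.2343, 0.3269]
ee_rot: [1.557, 2.299, 0.613]
force: [-0.6, -0.1, -2.5]
width: 0.284
gripper_force: 57.8
```

Run:
```python
from h import *
from cell import arm
s=wcam("w3");print({k:np.round(s[k],4) for k in("clock","position","ee_rot","joints","force")})
d=arm.get_image("side")["pixels"];t=arm.get_image("top")["pixels"]
w=cv2.imread("pics/w3.png")
m=np.zeros((600,800,3),np.uint8)
m[:,:400]=cv2.resize(d[165:285,225:305,::-1],(400,600),interpolation=cv2.INTER_CUBIC)
m[:300,400:]=cv2.resize(w,(400,300),interpolation=cv2.INTER_AREA)
m[300:,400:]=cv2.resize(t[165:240,350:450,::-1],(400,300),interpolation=cv2.INTER_CUBIC)
cv2.imwrite("pics/m3.png",m)
Rm=R.from_rotvec(s["ee_rot"]).as_matrix();a=-Rm[:,2];f=s["position"]-.0615*a
print("face",f,"pix side",proj("side",[f,s["position"]]))
print("head pred w3 (400px)",wproj("w3",[[.529,-.224,.227]])/1.4)
```

```text
{'clock': np.float64(6.35), 'position': array([ 0.4727, -0.2343,  0.3269]), 'ee_rot': array([1.5565, 2.2994, 0.6127]), 'joints': array([-0.9871, -0.4378,  1.3167,  2.0085,  0.094 ,  0.8478,  0.7245]), 'force': array([-0.6032, -0.1175, -2.4656])}
face [ 0.50147683 -0.22324168  0.27365048] pix side [[258.5564781  207.79081679]
 [239.44180696 180.86491626]]
head pred w3 (400px) [[196.93850581 158.3412701 ]]
```

View pics/m3.png

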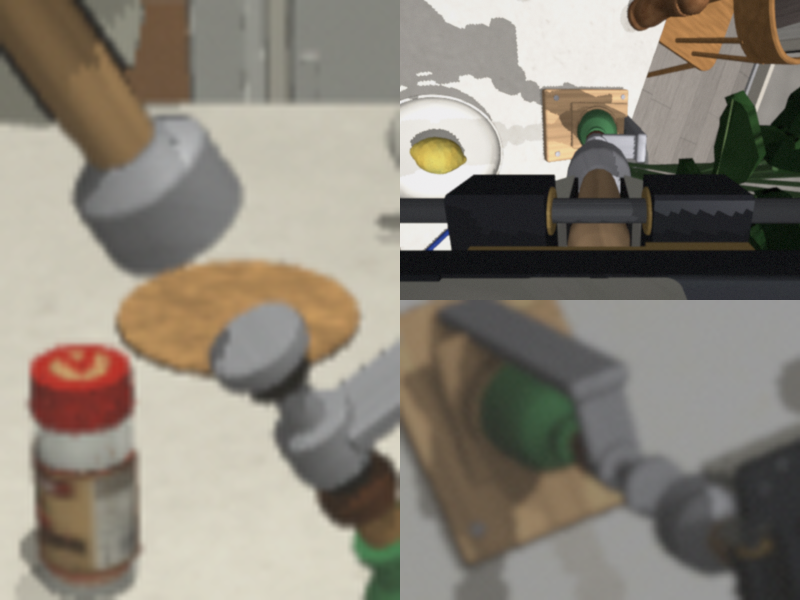

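The face clears the head, but joints 2 and 3 have drifted to their range ends because the redundant arm took the swing in joint 3. I'll back off, reach out far, and swing round the base so joint 1 takes the turn.

Emit:
{"method": "drive_tool", "body": {"targets": [[-0.4, 1.1, 0, -0.5, 0.8, 0.2, 0.1], [-0.8, 2.2, 0, -0.8, 1.8, 0.3, 0.1], [-1.2, 3.3, 0, -0.9, 2.9, 0.3, 0.1], [-1.6, 4.2, 0, -0.8, 4, 0.3, 0.1], [-1.9, 4.8, 0, -0.7, 5, 0.3, 0.1]]}}

```text
clock: 7.0
position: [0.4455, -0.0336, 0.3392]
ee_rot: [1.736, 2.561, 0.086]
force: [0.4, -0.3, -2.4]
width: 0.285
gripper_force: 57.8
```

Emit:
{"method": "drive_tool", "body": {"targets": [[-0.3, 0.8, 0, 0.2, 1.2, 0, 0.1], [-0.3, 0.8, 0, 0.4, 2.4, 0, 0.1], [-0.3, 0.8, 0, 0.6, 3.6, 0, 0.1], [-0.3, 0.8, 0, 0.7, 4.8, 0, 0.1], [-0.3, 0.8, 0, 0.8, 5.8, 0, 0.1]]}}

```text
clock: 7.5
position: [0.4773, 0.1993, 0.3388]
ee_rot: [1.758, 2.599, -0.004]
force: [0.9, -0.2, -2.4]
width: 0.287
gripper_force: 57.8
```

Emit:
{"method": "drive_tool", "body": {"targets": [[0, 0, 0, 0.8, 0.3, 0, 0.1], [0, 0, 0, 1.8, 0.7, 0, 0.1], [0, 0, 0, 2.8, 1.1, 0, 0.1], [0, 0, 0, 3.8, 1.5, 0, 0.1], [0, 0, 0, 4.6, 1.8, 0, 0.1]]}}

```text
clock: 8.0
position: [0.6634, 0.2694, 0.3376]
ee_rot: [1.758, 2.599, -0.005]
force: [0.5, 0.1, -2.9]
width: 0.285
gripper_force: 57.8
```

```bash
cat > o.py <<'E'
from h import *
from cell import arm
s=arm.observe();print({k:np.round(s[k],4) for k in("clock","position","ee_rot","joints","force","ft_torque","width")})
M=R.from_rotvec(s["ee_rot"]).as_matrix();print("z",M[:,2].round(3),"y",M[:,1].round(3))
E
python3 o.py
```

```text
{'clock': np.float64(8.0), 'position': array([0.6634, 0.2694, 0.3376]), 'ee_rot': array([ 1.7582,  2.599 , -0.0047]), 'joints': array([-0.8172,  0.5968,  0.6844,  1.1643, -0.3594,  1.4973,  0.1852]), 'force': array([ 0.5314,  0.0658, -2.911 ]), 'ft_torque': array([-0.0486, -0.0179,  0.0087]), 'width': np.float64(0.2855)}
z [ 0.001 -0.005 -1.   ] y [ 0.928  0.372 -0.   ]
```

Emit:
{"method": "drive_tool", "body": {"targets": [[0, 0, -0.8, 0.43, -1.18, 0, 0.1], [0, 0, -1.6, 0.78, -2.38, 0, 0.1], [0, 0, -2.4, 1.04, -3.6, 0, 0.1], [0, 0, -3.2, 1.21, -4.83, 0, 0.1], [0, 0, -4, 1.3, -6.08, 0, 0.1]]}}

```text
clock: 8.5
position: [0.7138, 0.023, 0.3382]
ee_rot: [2.187, 2.25, -0.006]
force: [1.8, 0.4, -2.6]
width: 0.286
gripper_force: 57.8
```

```bash
python3 o.py
```

```text
{'clock': np.float64(8.5), 'position': array([0.7138, 0.023 , 0.3382]), 'ee_rot': array([ 2.187 ,  2.2503, -0.0055]), 'joints': array([-0.5059,  0.6116,  0.7735,  1.1737, -0.4087,  1.5074,  0.224 ]), 'force': array([ 1.8459,  0.3971, -2.5554]), 'ft_torque': array([ 0.0239, -0.0498,  0.0491]), 'width': np.float64(0.2858)}
z [ 0.    -0.005 -1.   ] y [1.    0.029 0.   ]
```

Emit:
{"method": "drive_tool", "body": {"targets": [[0, 0, 0, -1.2, 0, 0, 0.1], [0, 0, 0, -2.4, 0, 0, 0.1], [0, 0, 0, -3.6, 0, 0, 0.1], [0, 0, 0, -4.8, 0, 0, 0.1], [0, 0, 0, -6, 0, 0, 0.1]]}}

```text
clock: 9.0
position: [0.4716, 0.0252, 0.3384]
ee_rot: [2.184, 2.253, -0.006]
force: [-0.9, 1.5, -1.2]
width: 0.284
gripper_force: 57.9
```

```bash
python3 o.py
```

```text
{'clock': np.float64(9.0), 'position': array([0.4716, 0.0252, 0.3384]), 'ee_rot': array([ 2.184 ,  2.2531, -0.0063]), 'joints': array([-0.9378,  0.0942,  0.8623,  1.7935, -0.0688,  1.2879, -0.0273]), 'force': array([-0.8874,  1.4991, -1.2211]), 'ft_torque': array([ 0.0578,  0.1345, -0.0363]), 'width': np.float64(0.2839)}
z [-0.    -0.005 -1.   ] y [ 1.     0.031 -0.   ]
```

Retracting undid the gain in joint 1. I'll fit a kinematic model to the samples logged so far, so I can see how the redundancy behaves.

```bash
cat > kin.py <<'E'
from h import *
import itertools
S=[([-1.32060311,.43519791,.02498079,1.57409815,-.0115742,1.13400107,-.07507947],[.2158395,.58600168,.22596024],[-.551348193,-3.09272385,.00244463]),
([-.79,.31,.358,1.79,-.119,1.063,-.019],[.4996,.2201,.2269],[1.772,2.59,-.002]),
([-.7429,.5141,.2888,1.9415,-.2152,.7152,.054],[.5002,.2337,.0667],[1.7617,2.601,.0003]),
([-.762,-.2985,1.2868,2.0166,-.1647,.8901,1.0182],[.4416,-.2458,.3354],[1.5641,2.2961,.6156]),
([-.9871,-.4378,1.3167,2.0085,.094,.8478,.7245],[.4727,-.2343,.3269],[1.5565,2.2994,.6127]),
([-.8172,.5968,.6844,1.1643,-.3594,1.4973,.1852],[.6634,.2694,.3376],[1.7582,2.599,-.0047]),
([-.5059,.6116,.7735,1.1737,-.4087,1.5074,.224],[.7138,.023,.3382],[2.187,2.2503,-.0055]),
([-.9378,.0942,.8623,1.7935,-.0688,1.2879,-.0273],[.4716,.0252,.3384],[2.184,2.2531,-.0063])]
def fk(q,p,sg):
    P=p[:21].reshape(7,3);A=np.eye(3);x=np.array([0,0,P[0,2]])
    for i,ax in enumerate("zyzyzyz"):
        A=A@R.from_euler(ax,sg[i]*q[i]+(p[21] if i==0 else p[22] if i==6 else 0)).as_matrix()
        x=x+A@(P[i]*([1,1,0] if i==0 else [1,1,1]))
    return x,A
def res(p,sg):
    o=[]
    for q,x,r in S:
        X,A=fk(q,p,sg);o+=list((X-x)/.001)+list((R.from_matrix(A).inv()*R.from_rotvec(r)).as_rotvec()/.002)
    return np.r_[o,(p[:21]-p0[:21])/.3]
p0=np.zeros(23);p0[2]=.3;p0[5]=.2;p0[8]=.2;p0[11]=.2;p0[14]=.2;p0[17]=.0;p0[20]=.2
def fit():
    b=None
    for s in itertools.product((1,-1),repeat=4):
        sg=[s[0],1,s[1],1,s[2],1,s[3]]
        for o7 in(0,np.pi/2,-np.pi/2,np.pi):
          for o1 in (0,np.pi):
            g=p0.copy();g[22]=o7;g[21]=o1
            r=least_squares(res,g,args=(sg,),max_nfev=40)
            if b is None or r.cost<b[0]:b=(r.cost,r.x,sg,r.fun)
    return b
if __name__=="__main__":
    b=fit();print(b[0],b[2]);print(b[1].round(3));print(b[3][:48].reshape(8,6).round(1))
    pickle.dump(b,open("kin.pkl","wb"))
E
time python3 kin.py
```

```text
0.28268191039483226 [-1, 1, -1, 1, -1, 1, -1]
[-0.    -0.018  0.272  0.    -0.018  0.279 -0.    -0.008  0.279 -0.
 -0.008  0.214  0.    -0.     0.214 -0.    -0.     0.085  0.     0.
  0.285  6.283  1.571]
[[ 0.1 -0.   0.   0.   0.  -0. ]
 [-0.1  0.2 -0.2 -0.2 -0.2 -0. ]
 [ 0.1 -0.   0.1  0.  -0.   0.1]
 [-0.   0.  -0.   0.  -0.   0. ]
 [ 0.  -0.   0.  -0.  -0.1  0. ]
 [ 0.  -0.1 -0.   0.   0.   0. ]
 [ 0.   0.   0.   0.  -0.  -0. ]
 [ 0.  -0.   0.1 -0.  -0.  -0. ]]
real	5m41.906s
user	5m42.017s
sys	0m0.192s
```

```bash
cat > sim.py <<'E'
from kin import *
b=pickle.load(open("kin.pkl","rb"));p,sg=b[1],b[2]
lo=np.array([-2.62,-.44,-1.27,.08,-1.32,.12,-2.74]);hi=np.array([2.62,2.09,1.32,2.57,4.46,2,2.74])
def jac(q):
    x,A=fk(q,p,sg);J=np.zeros((6,7))
    for i in range(7):
        d=np.zeros(7);d[i]=1e-5;X,B=fk(q+d,p,sg);J[:3,i]=(X-x)/1e-5;J[3:,i]=R.from_matrix(B@A.T).as_rotvec()/1e-5
    return J,x,A
def go(q,x1,A1,n=25,L=.3,null=0,q0=None):
    q=np.array(q,float);_,x0,A0=jac(q);w=R.from_matrix(A1@A0.T).as_rotvec()
    for k in range(1,n+1):
        xt=x0+(x1-x0)*k/n;At=R.from_rotvec(w*k/n).as_matrix()@A0
        J,x,A=jac(q);e=np.r_[(xt-x),R.from_matrix(At@A.T).as_rotvec()]
        W=np.diag([1/L,1/L,1/L,1,1,1]) if 0 else np.eye(6)
        Ji=np.linalg.pinv(J);dq=Ji@e
        if null: dq+=null*(np.eye(7)-Ji@J)@((q0-q))
        q=np.clip(q+dq,lo,hi)
    return q
E
python3 - <<'E'
from sim import *
def T(i):return np.array(S[i][1]),R.from_rotvec(S[i][2]).as_matrix()
for a,c in((5,6),(6,7),(1,2),(0,1)):
    print(a,c,"pinv",go(S[a][0],*T(c)).round(2),"obs",np.round(S[c][0],2))
    for q0 in(np.array(S[0][0]),(lo+hi)/2):
        print("     null",go(S[a][0],*T(c),null=.1,q0=q0).round(2))
# null direction & IK family at strike
a=np.array([-.4655,-.182,.866]);zt=-a;yt=np.array([.931,.364,0]);yt=yt-yt@zt*zt;yt/=np.linalg.norm(yt)
A=np.c_[np.cross(yt,zt),yt,zt];x=np.array([.529,-.224,.227])+.1115*a
for f in (1.2,.8,.4,0,-.4):
    g=least_squares(lambda q:np.r_[(fk(q,p,sg)[0]-x)*100,R.from_matrix(fk(q,p,sg)[1]@A.T).as_rotvec()*50,(q[2]-f)],[-.3,.3,f,1.8,0,1,.7],bounds=(lo,hi));print(f,g.x.round(2),round(g.cost,4))
E
```

```text
5 6 pinv [-0.51  0.61  0.77  1.17 -0.41  1.51  0.22] obs [-0.51  0.61  0.77  1.17 -0.41  1.51  0.22]
     null [-0.34  0.55  0.42  1.16 -0.21  1.47  0.08]
     null [ 0.09  0.57 -0.38  1.11  0.21  1.5  -0.22]
6 7 pinv [-0.92  0.09  0.84  1.79 -0.07  1.29 -0.03] obs [-0.94  0.09  0.86  1.79 -0.07  1.29 -0.03]
     null [-0.65  0.09  0.53  1.78 -0.04  1.29 -0.08]
     null [ 0.04  0.12 -0.24  1.73  0.03  1.3  -0.17]
1 2 pinv [-0.74  0.51  0.29  1.94 -0.22  0.71  0.05] obs [-0.74  0.51  0.29  1.94 -0.22  0.72  0.05]
     null [-0.73  0.51  0.27  1.94 -0.2   0.71  0.04]
     null [-0.17  0.56 -0.5   1.89  0.37  0.78 -0.5 ]
0 1 pinv [-0.79  0.31  0.36  1.79 -0.12  1.06 -0.02] obs [-0.79  0.31  0.36  1.79 -0.12  1.06 -0.02]
     null [-0.79  0.31  0.36  1.79 -0.12  1.06 -0.02]
     null [-0.14  0.35 -0.5   1.74  0.19  1.1  -0.33]
1.2 [-0.41  0.08  1.2   1.99 -0.67  1.    1.49] 0.0
0.8 [-0.06  0.06  0.8   1.98 -0.63  0.97  1.43] 0.0
0.4 [ 0.3   0.07  0.4   1.96 -0.6   0.95  1.39] 0.0
0 [ 0.67  0.08  0.    1.93 -0.57  0.93  1.35] 0.0
-0.4 [ 1.04  0.11 -0.4   1.9  -0.51  0.91  1.29] 0.0
```

The arm uses a plain pseudo-inverse, so its posture can be predicted. I'll search for safe via-points that reach the strike pose well inside the joint ranges.

```bash
cat > search.py <<'E'
from sim import *
import time,sys
a=np.array([-.4655,-.182,.866])
def Rt(tilt,yaw):  # tool y at az yaw when vertical, then tilted about -y_b
    y=np.array([np.cos(yaw),np.sin(yaw),0]);z=np.array([0,0,-1.]);M=np.c_[np.cross(y,z),y,z]
    return R.from_rotvec(np.array([.364,-.931,0])*tilt).as_matrix()@M
hd=np.array([.529,-.224,.227]);X=hd+.1115*a;X2=hd+.035*a
q0=np.array(S[7][0]);rng=np.random.default_rng(int(sys.argv[1]));t=time.time();best=[]
while time.time()-t<75:
    n=rng.integers(1,4);w=[]
    for i in range(n):
        r=rng.uniform(.38,.72);az=rng.uniform(-.5,.9);
        if az<-.05:r=min(r,.58)
        w.append((np.array([r*np.cos(az),r*np.sin(az),rng.uniform(.33,.5)]),rng.uniform(0,.52),rng.uniform(-.9,1.1)))
    yf=rng.choice([.372,.372,0,-.4]);w.append((X,.5236,yf))
    q=q0;d=0;x=np.array(S[7][1]);m=9
    for P,tl,yw in w:
        d+=np.linalg.norm(P-x);x=P;q=go(q,P,Rt(tl,yw),n=8);m=min(m,(q-lo).min(),(hi-q).min())
    err=np.linalg.norm(fk(q,p,sg)[0]-X)
    best.append((min(m,.35)-.1*d-10*err,m,d,w,q))
best.sort(key=lambda b:-b[0])
for b in best[:2]:
    print(len(best),round(b[0],3),"m",round(b[1],3),"d",round(b[2],2))
    for P,tl,yw in b[3]:print("   ",P.round(3),round(tl,2),round(yw,2))
    print("   q",b[4].round(2))
E
(python3 search.py 1 & python3 search.py 2 & python3 search.py 3; wait)
```

```text
605 0.314 m 0.353 d 0.32
    [ 0.548 -0.191  0.331] 0.05 0.8
    [ 0.477 -0.244  0.324] 0.52 0.0
   q [-0.21  0.06  0.97  1.98 -0.64  0.98  1.08]
605 0.311 m 0.381 d 0.33
    [ 0.566 -0.125  0.346] 0.07 0.96
    [ 0.477 -0.244  0.324] 0.52 0.37
   q [-0.19  0.06  0.94  1.98 -0.63  0.97  1.44]
643 0.31 m 0.383 d 0.33
    [ 0.556 -0.165  0.371] 0.04 1.03
    [ 0.477 -0.244  0.324] 0.52 0.37
   q [-0.19  0.06  0.94  1.98 -0.63  0.97  1.44]
643 0.309 m 0.385 d 0.32
    [ 0.539 -0.214  0.353] 0.09 0.27
    [ 0.477 -0.244  0.324] 0.52 0.37
   q [-0.19  0.06  0.93  1.98 -0.63  0.97  1.44]
653 0.316 m 0.356 d 0.33
    [ 0.523 -0.251  0.337] 0.19 0.7
    [ 0.477 -0.244  0.324] 0.52 0.37
   q [-0.21  0.06  0.96  1.98 -0.64  0.98  1.45]
653 0.296 m 0.352 d 0.4
    [ 0.531 -0.234  0.432] 0.06 0.44
    [ 0.477 -0.244  0.324] 0.52 0.37
   q [-0.22  0.06  0.97  1.98 -0.63  0.97  1.44]
```

Emit:
{"method": "drive_tool", "body": {"targets": [[0, 0, 0.8, 0.4, -1.1, 0.3, 0.1], [0, 0, 1.6, 0.8, -2.2, 0.6, 0.1], [0, 0, 2.4, 1.2, -3.3, 0.8, 0.1], [0, 0, 3.2, 1.5, -4.4, 0.8, 0.1], [0, 0, 3.9, 1.85, -5.4, 0.8, 0.1]]}}

```text
clock: 9.5
position: [0.5477, -0.193, 0.3713]
ee_rot: [1.766, 2.591, -0.002]
force: [-0.1, 0.9, -2.1]
width: 0.286
gripper_force: 57.9
```

Emit:
{"method": "drive_tool", "body": {"targets": [[0.44, -1.12, 0, -0.34, -0.27, -0.23, 0.1], [0.88, -2.24, 0, -0.68, -0.54, -0.46, 0.1], [1.32, -3.36, 0, -1.02, -0.81, -0.69, 0.1], [1.76, -4.48, 0, -1.36, -1.08, -0.92, 0.1], [2.18, -5.59, 0, -1.7, -1.35, -1.15, 0.1]]}}

```text
clock: 10.0
position: [0.4783, -0.2461, 0.3257]
ee_rot: [1.567, 2.285, 0.614]
force: [1.4, 0.4, -3.2]
width: 0.285
gripper_force: 57.9
```

Emit:
{"method": "drive_tool", "body": {"targets": [[0, 0, 0, 0, 0, 0, 0.1], [0, 0, 0, 0, 0, 0, 0.1]]}}

```text
clock: 10.2
position: [0.4781, -0.2458, 0.3252]
ee_rot: [1.573, 2.288, 0.61]
force: [-0.4, 1.2, -2.4]
width: 0.285
gripper_force: 57.9
```

```bash
python3 o.py
python3 - <<'E'
from h import *
from cell import arm
s=wcam("w4")
d=arm.get_image("side")["pixels"];t=arm.get_image("top")["pixels"]
w=pickle.load(open("pics/w4.pkl","rb"))["pixels"]
m=np.zeros((600,800,3),np.uint8)
m[:,:400]=cv2.resize(d[165:285,235:315,::-1],(400,600),interpolation=cv2.INTER_CUBIC)
m[:300,400:]=cv2.resize(w[120:270,180:380,::-1],(400,300),interpolation=cv2.INTER_CUBIC)
m[300:,400:]=cv2.resize(t[165:240,350:450,::-1],(400,300),interpolation=cv2.INTER_CUBIC)
cv2.imwrite("pics/m4.png",m)
Rm=R.from_rotvec(s["ee_rot"]).as_matrix();a=-Rm[:,2];f=s["position"]-.0615*a
h=np.array([.529,-.224,.227]);print("face",f,"rel along a",(f-h)@a,"lat x,y tool",(f-h)@Rm[:,0],(f-h)@Rm[:,1])
print("side px of face, head:",proj("side",[f,h]))
E
```

```text
{'clock': np.float64(10.2), 'position': array([ 0.4781, -0.2458,  0.3252]), 'ee_rot': array([1.5734, 2.2882, 0.6103]), 'joints': array([-0.1901,  0.0576,  0.9379,  1.9808, -0.6316,  0.9694,  1.4318]), 'force': array([-0.4304,  1.1579, -2.3921]), 'ft_torque': array([-0.4353,  0.875 , -0.001 ]), 'width': np.float64(0.285)}
z [ 0.469  0.175 -0.866] y [0.808 0.311 0.501]
face [ 0.50693978 -0.23500354  0.2719145 ] rel along a 0.05115438936438893 lat x,y tool -0.002597319869748641 0.0012351396576438037
side px of face, head: [[261.68769964 211.69841272]
 [275.54471669 232.6640662 ]]
```

View pics/m4.png

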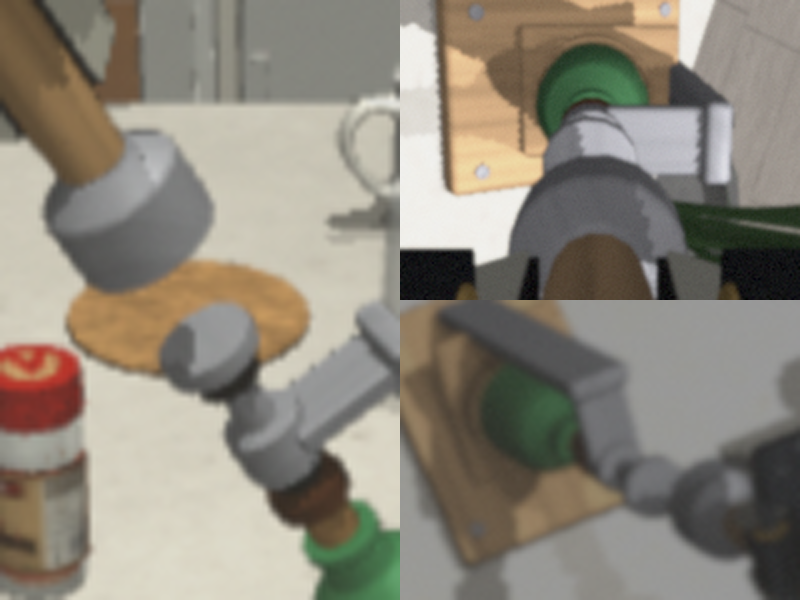

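The mosaic gives these readings:
- **Side part:** pounder head silhouette spans x 46..213 and y 129..292; plunger head spans x 161..258 with its top at y 300.
- **Wrist part:** pounder head spans x 510..688 with its top at y 157; sleeve centre is about (592,155); base screws are at (483,171), (476,12) and (665,8).
- **Top part:** pounder head's left edge is at 672 and its bottom at 573.

Next I'll compare these with the predicted rims.

Run:
```python
from h import *
d=pickle.load(open("pics/w4.pkl","rb"));M=R.from_rotvec(d["rot"]).as_matrix();a=-M[:,2];x=d["pos"]
th=np.linspace(0,2*np.pi,90)[:,None]
circ=lambda c,r:c+r*(np.cos(th)*M[:,0]+np.sin(th)*M[:,1])
head=np.array([.529,-.224,.227])
def ext(P):return np.r_[P.min(0),P.max(0)].round(0)
mos={"side":lambda P:(P-[235,165])*5,"top":lambda P:(P-[350,165])*4+[400,300],"w":lambda P:(P-[180,120])*2+[400,0]}
pr=lambda n,P:mos[n](wproj("w4",P) if n=="w" else proj(n,P))
for ox in(0,-.006):
    f=x-.0615*a+ox*M[:,0]
    for n in mos:print(ox,n,"bottom rim",ext(pr(n,circ(f,.025))),"top rim",ext(pr(n,circ(f+.028*a,.025))))
for n in("side","top"):print("plunger",n,ext(pr(n,circ(head,.018))),"under",ext(pr(n,circ(head-.01*a,.018))))
print("sleeve pred w",pr("w",[head-.041*a,head-.055*a]),"head",pr("w",[head]))
def bp(u,z):
    u=(np.array(u)-[400,0])/2+[180,120];return least_squares(lambda q:wproj("w4",[*q,z])[0]-u,[.6,-.2]).x
A,B,Cc=bp((483,171),.02),bp((476,12),.02),bp((665,8),.02)
print(A,B,Cc,"yaw",np.arctan2(*(B-A)[::-1]),np.arctan2(*(Cc-B)[::-1])+np.pi/2,np.linalg.norm(B-A),np.linalg.norm(C and Cc-B))
```

```text
0 side bottom rim [ 68. 180. 200. 288.] top rim [ 24. 120. 158. 228.]
0 top bottom rim [658. 459. 746. 549.] top rim [682. 473. 772. 566.]
0 w bottom rim [513. 137. 677. 294.] top rim [502. 157. 688. 333.]
-0.006 side bottom rim [ 74. 187. 206. 296.] top rim [ 30. 126. 164. 235.]
-0.006 top bottom rim [668. 454. 756. 545.] top rim [693. 469. 783. 562.]
-0.006 w bottom rim [514. 157. 676. 311.] top rim [503. 179. 687. 353.]
plunger side [157. 300. 249. 378.] under [171. 320. 263. 398.]
plunger top [625. 450. 686. 512.] under [617. 445. 677. 507.]
sleeve pred w [[592.81938669 148.47014601]
 [593.00755303 142.10693731]] head [[592.16246289 170.68529456]]
[ 0.58061818 -0.25546292] [ 0.54443256 -0.16253418] [ 0.67495244 -0.11157942] yaw 1.9421237926640198 1.94299820285621 0.09972537473272859 0.14011362534489089
```

Base yaw 0.372 is confirmed. The pounder appears about 6 mm toward tool -x from the fingers' centre. I'll read exact edges from the wrist image column to tell an offset from a tilt.

Run:
```python
from h import *
d=pickle.load(open("pics/w4.pkl","rb"));g=d["pixels"][:,:,:].astype(int)
print("w4 col 268-272 & 290-294, v from 185");
for u in (262,297): print(u,[tuple(g[v,u-1:u+2].mean(0).astype(int)) for v in range(188,240,2)])
M=R.from_rotvec(d["rot"]).as_matrix();a=-M[:,2];x=d["pos"]
th=np.linspace(0,2*np.pi,720)[:,None];circ=lambda c,r,A:c+r*(np.cos(th)*A[:,0]+np.sin(th)*A[:,1])
def edge(P,u):
    q=wproj("w4",P);k=np.abs(q[:,0]-u)<1.0;return q[k,1].min().round(1)
gp=x-(-.019)*0+.019*a
for ox,ph in((0,0),(-.006,0),(-.009,0),(0,4),(0,6),(-.003,3)):
    T=R.from_rotvec(M[:,1]*np.radians(ph)).as_matrix();f=gp+ox*M[:,0]+T@(-.0805*a);aa=T@a
    print(ox,ph,((f-gp)@M[:,0]).round(4),[(u,edge(circ(f,.025,T@M),u),edge(circ(f+.028*aa,.025,T@M),u)) for u in(262,297)])
```

```text
w4 col 268-272 & 290-294, v from 185
262 [(np.int64(119), np.int64(118), np.int64(123)), (np.int64(121), np.int64(121), np.int64(125)), (np.int64(119), np.int64(119), np.int64(123)), (np.int64(119), np.int64(119), np.int64(123)), (np.int64(120), np.int64(120), np.int64(123)), (np.int64(117), np.int64(118), np.int64(121)), (np.int64(100), np.int64(100), np.int64(104)), (np.int64(68), np.int64(68), np.int64(70)), (np.int64(64), np.int64(65), np.int64(67)), (np.int64(65), np.int64(65), np.int64(66)), (np.int64(65), np.int64(66), np.int64(68)), (np.int64(76), np.int64(76), np.int64(78)), (np.int64(88), np.int64(89), np.int64(91)), (np.int64(92), np.int64(93), np.int64(96)), (np.int64(96), np.int64(95), np.int64(99)), (np.int64(94), np.int64(93), np.int64(98)), (np.int64(94), np.int64(92), np.int64(96)), (np.int64(95), np.int64(94), np.int64(98)), (np.int64(92), np.int64(92), np.int64(96)), (np.int64(93), np.int64(93), np.int64(96)), (np.int64(92), np.int64(92), np.int64(96)), (np.int64(90), np.int64(90), np.int64(94)), (np.int64(92), np.int64(92), np.int64(96)), (np.int64(92), np.int64(9
[... 1212 characters left out ...]
4), np.int64(93), np.int64(96)), (np.int64(93), np.int64(92), np.int64(96))]
0 0 0.0 [(262, np.float64(191.1), np.float64(200.6)), (297, np.float64(192.8), np.float64(202.2))]
-0.006 0 -0.006 [(262, np.float64(200.9), np.float64(211.9)), (297, np.float64(202.6), np.float64(213.4))]
-0.009 0 -0.009 [(262, np.float64(205.8), np.float64(217.3)), (297, np.float64(207.5), np.float64(218.9))]
0 4 0.0056 [(262, np.float64(182.3), np.float64(194.5)), (297, np.float64(183.9), np.float64(196.1))]
0 6 0.0084 [(262, np.float64(177.9), np.float64(191.6)), (297, np.float64(179.6), np.float64(193.1))]
-0.003 3 0.0012 [(262, np.float64(189.6), np.float64(201.7)), (297, np.float64(191.1), np.float64(203.2))]
```

The edges fit a parallel offset of about -6 mm with no tilt. I'll correct the aim sideways and check it.

Emit:
{"method": "drive_tool", "body": {"targets": [[0, 0, 0, -0.1, 0.2, 0, 0.1], [0, 0, 0, -0.1, 0.2, 0, 0.1], [0, 0, 0, -0.1, 0.2, 0, 0.1]]}}

```text
clock: 10.65
position: [0.4761, -0.2359, 0.3256]
ee_rot: [1.566, 2.293, 0.61]
force: [-0.1, -0.4, -1.8]
width: 0.283
gripper_force: 57.9
```

```bash
cat >> o.py <<'E'
a=-M[:,2];f=s["position"]-.0615*a-.0065*M[:,0];h=np.array([.529,-.2245,.227])
print("along a",((f-h)@a).round(4),"lat x,y",((f-h)@M[:,0]).round(4),((f-h)@M[:,1]).round(4))
E
python3 o.py
python3 - <<'E'
from h import *
from cell import arm
d=arm.get_image("side")["pixels"];s=wcam("w5");w=pickle.load(open("pics/w5.pkl","rb"))["pixels"]
m=np.hstack([cv2.resize(d[165:285,235:315,::-1],(400,600),interpolation=cv2.INTER_CUBIC),cv2.resize(w[130:280,220:320,::-1],(400,600),interpolation=cv2.INTER_CUBIC)])
cv2.imwrite("pics/m5.png",m)
E
```

```text
{'clock': np.float64(10.65), 'position': array([ 0.4761, -0.2359,  0.3256]), 'ee_rot': array([1.5661, 2.2931, 0.6101]), 'joints': array([-0.213 ,  0.032 ,  0.9282,  1.995 , -0.6044,  0.9503,  1.3988]), 'force': array([-0.0967, -0.387 , -1.7815]), 'ft_torque': array([-0.4472,  1.0013, -0.0181]), 'width': np.float64(0.2835)}
z [ 0.468  0.176 -0.866] y [0.806 0.316 0.5  ]
along a 0.0506 lat x,y 0.0014 0.0031
```

View pics/m5.png

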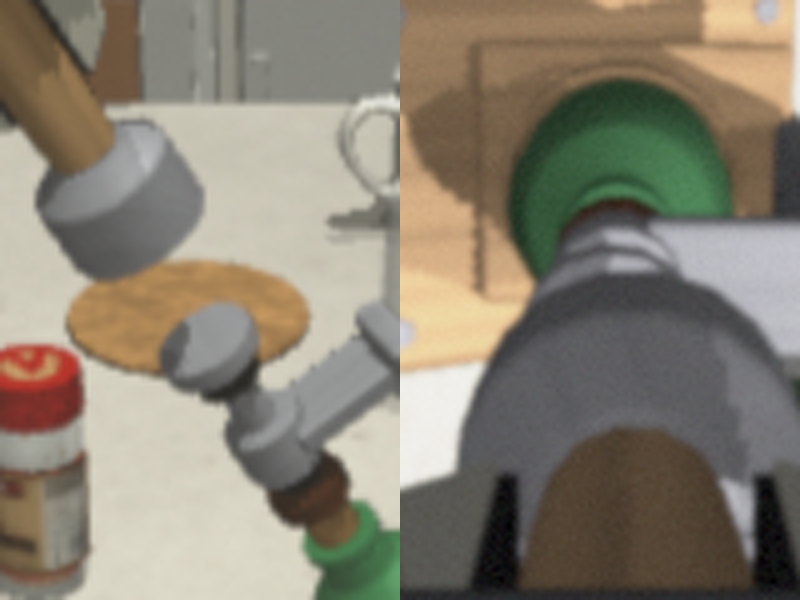

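The side view shows the pounder (centre about (120,201)) in line with the plunger axis (head about (210,345), cap about (315,505)), with roughly 2 mm of offset along +y of the tool. I'll take that out and strike the first moderate blow.

Emit:
{"method": "drive_tool", "body": {"targets": [[0, 0, 0, -0.05, -0.02, -0.03, 0.1], [0, 0, 0, 0.125, 0.05, -0.355, 0.1], [0, 0, 0, 0.357, 0.14, -0.788, 0.1], [0, 0, 0, 0.59, 0.23, -1.22, 0.1], [0, 0, 0, 0.683, 0.267, -1.394, 0.1]]}}

```text
clock: 11.25
position: [0.5032, -0.2265, 0.2692]
ee_rot: [1.569, 2.29, 0.609]
force: [-6.0, 0.2, 10.4]
width: 0.287
gripper_force: 57.8
```

```bash
python3 o.py
```

```text
{'clock': np.float64(11.25), 'position': array([ 0.5032, -0.2265,  0.2692]), 'ee_rot': array([1.5691, 2.2903, 0.6093]), 'joints': array([-0.1782,  0.1603,  0.9104,  2.058 , -0.7932,  0.8769,  1.5701]), 'force': array([-6.041 ,  0.1901, 10.44  ]), 'ft_torque': array([0.2806, 0.8694, 0.3978]), 'width': np.float64(0.2873)}
z [ 0.469  0.175 -0.866] y [0.807 0.314 0.501]
along a -0.0126 lat x,y 0.0006 -0.0003
```

Emit:
{"method": "drive_tool", "body": {"targets": [[0, 0, 0, -0.233, -0.091, 0.433, 0.1], [0, 0, 0, -0.465, -0.182, 0.866, 0.1], [0, 0, 0, -0.233, -0.091, 0.433, 0.1], [0, 0, 0, 0, 0, 0, 0.1], [0, 0, 0, 0.07, 0.027, -0.13, 0.1]]}}

```text
clock: 11.75
position: [0.5067, -0.2263, 0.2649]
ee_rot: [1.568, 2.288, 0.609]
force: [-4.2, -3.0, 11.8]
width: 0.283
gripper_force: 57.8
```

```bash
python3 o.py
```

```text
{'clock': np.float64(11.75), 'position': array([ 0.5067, -0.2263,  0.2649]), 'ee_rot': array([1.5684, 2.2879, 0.6086]), 'joints': array([-0.1799,  0.1729,  0.9137,  2.0615, -0.8133,  0.8715,  1.5871]), 'force': array([-4.1737, -3.0185, 11.8079]), 'ft_torque': array([-0.1748,  0.0041,  0.0007]), 'width': np.float64(0.2833)}
z [ 0.471  0.173 -0.865] y [0.806 0.314 0.502]
along a -0.0179 lat x,y -0.0005 0.0004
```

Emit:
{"method": "drive_tool", "body": {"targets": [[0, 0, 0, -0.233, -0.091, 0.433, 0.1], [0, 0, 0, -0.465, -0.182, 0.866, 0.1], [0, 0, 0, -0.233, -0.091, 0.433, 0.1], [0, 0, 0, 0, 0, 0, 0.1], [0, 0, 0, 0.047, 0.018, -0.087, 0.1]]}}

```text
clock: 12.25
position: [0.5085, -0.2261, 0.2618]
ee_rot: [1.569, 2.287, 0.608]
force: [-11.7, -2.9, 23.1]
width: 0.281
gripper_force: 57.7
```

```bash
python3 o.py
```

```text
{'clock': np.float64(12.25), 'position': array([ 0.5085, -0.2261,  0.2618]), 'ee_rot': array([1.5686, 2.2871, 0.6083]), 'joints': array([-0.1824,  0.1817,  0.9184,  2.064 , -0.8267,  0.8697,  1.5991]), 'force': array([-11.6541,  -2.8751,  23.0652]), 'ft_torque': array([0.1341, 0.4246, 0.2036]), 'width': np.float64(0.2814)}
z [ 0.471  0.173 -0.865] y [0.806 0.314 0.502]
along a -0.0214 lat x,y -0.001 0.0005
```

Emit:
{"method": "drive_tool", "body": {"targets": [[0, 0, 0, -0.233, -0.091, 0.433, 0.1], [0, 0, 0, -0.35, -0.136, 0.65, 0.1], [0, 0, 0, -0.175, -0.068, 0.325, 0.1], [0, 0, 0, 0.01, 0.004, -0.018, 0.1], [0, 0, 0, 0.01, 0.004, -0.018, 0.1]]}}

```text
clock: 12.75
position: [0.5082, -0.2267, 0.2616]
ee_rot: [1.57, 2.286, 0.608]
force: [-13.1, -2.9, 21.6]
width: 0.288
gripper_force: 57.7
```

```bash
python3 o.py
```

```text
{'clock': np.float64(12.75), 'position': array([ 0.5082, -0.2267,  0.2616]), 'ee_rot': array([1.5696, 2.2864, 0.6081]), 'joints': array([-0.1845,  0.1832,  0.9232,  2.0644, -0.8289,  0.871 ,  1.6019]), 'force': array([-13.11  ,  -2.8987,  21.6072]), 'ft_torque': array([0.3242, 0.97  , 0.4275]), 'width': np.float64(0.2881)}
z [ 0.471  0.173 -0.865] y [0.806 0.313 0.502]
along a -0.0214 lat x,y -0.0014 -0.0001
```

The static force of about 27 N through the buffer means the stopper is home. I'll retract along the axis and simulate the way back.

Emit:
{"method": "drive_tool", "body": {"targets": [[0, 0, 0, -0.175, -0.068, 0.325, 0.1], [0, 0, 0, -0.524, -0.205, 0.974, 0.1], [0, 0, 0, -0.698, -0.273, 1.3, 0.1], [0, 0, 0, -0.698, -0.273, 1.3, 0.1]]}}

```text
clock: 13.15
position: [0.4792, -0.2362, 0.314]
ee_rot: [1.568, 2.288, 0.611]
force: [0.5, 1.0, -3.3]
width: 0.282
gripper_force: 57.9
```

```bash
python3 o.py
cat > back.py <<'E'
from sim import *
from cell import arm
import sys
sys.argv=["x","1"]
def Rt(tilt,yaw):
    y=np.array([np.cos(yaw),np.sin(yaw),0]);z=np.array([0,0,-1.]);M=np.c_[np.cross(y,z),y,z]
    return R.from_rotvec(np.array([.364,-.931,0])*tilt).as_matrix()@M
q0=arm.observe()["joints"]
for via in ([(.545,-.19,.37),(.505,.02,.34)],[(.545,-.19,.37),(.60,.0,.36)],[(.545,-.1,.37)]):
  for yf in(.372,-.2,.9):
    q=q0;m=[]
    for P in via+[(.508,.235,.2),(.508,.235,.068)]:
        q=go(q,np.array(P),Rt(0,.372 if P in via else yf),n=12);m.append(round(min((q-lo).min(),(hi-q).min()),2))
    print(via,yf,m,q.round(2),np.abs(fk(q,p,sg)[0]-[.508,.235,.068]).max().round(4))
E
python3 back.py
```

```text
{'clock': np.float64(13.15), 'position': array([ 0.4792, -0.2362,  0.314 ]), 'ee_rot': array([1.5685, 2.288 , 0.6108]), 'joints': array([-0.2376,  0.0553,  0.9684,  2.0137, -0.6443,  0.9351,  1.4425]), 'force': array([ 0.4616,  1.0151, -3.3066]), 'ft_torque': array([-0.4077,  0.9457, -0.0346]), 'width': np.float64(0.2818)}
z [ 0.471  0.175 -0.865] y [0.806 0.313 0.502]
along a 0.0393 lat x,y -0.0002 -0.0
[(0.545, -0.19, 0.37), (0.505, 0.02, 0.34)] 0.372 [np.float64(0.39), np.float64(0.43), np.float64(0.57), np.float64(0.63)] [-0.97  0.58  0.63  1.94 -0.48  0.77  0.31] 0.0001
[(0.545, -0.19, 0.37), (0.505, 0.02, 0.34)] -0.2 [np.float64(0.39), np.float64(0.43), np.float64(0.44), np.float64(0.58)] [-1.03  0.61  0.74  1.95 -0.57  0.8  -0.18] 0.0002
[(0.545, -0.19, 0.37), (0.505, 0.02, 0.34)] 0.9 [np.float64(0.39), np.float64(0.43), np.float64(0.67), np.float64(0.63)] [-0.91  0.56  0.54  1.94 -0.41  0.76  0.77] 0.0001
[(0.545, -0.19, 0.37), (0.6, 0.0, 0.36)] 0.372 [np.float64(0.39), np.float64(0.43), np.float64(0.5), np.float64(0.63)] [-1.    0.59  0.69  1.94 -0.52  0.79  0.35] 0.0002
[(0.545, -0.19, 0.37), (0.6, 0.0, 0.36)] -0.2 [np.float64(0.39), np.float64(0.43), np.float64(0.34), np.float64(0.5)] [-1.08  0.64  0.82  1.95 -0.63  0.83 -0.11] 0.0002
[(0.545, -0.19, 0.37), (0.6, 0.0, 0.36)] 0.9 [np.float64(0.39), np.float64(0.43), np.float64(0.64), np.float64(0.63)] [-0.93  0.57  0.57  1.94 -0.43  0.76  0.79] 0.0001
[(0.545, -0.1, 0.37)] 0.372 [np.float64(0.49), np.float64(0.65), np.float64(0.63)] [-0.92  0.56  0.56  1.94 -0.42  0.76  0.25] 0.0001
[(0.545, -0.1, 0.37)] -0.2 [np.float64(0.49), np.float64(0.52), np.float64(0.63)] [-0.99  0.59  0.67  1.94 -0.51  0.78 -0.23] 0.0002
[(0.545, -0.1, 0.37)] 0.9 [np.float64(0.49), np.float64(0.76), np.float64(0.62)] [-0.86  0.54  0.47  1.93 -0.35  0.74  0.71] 0.0001
```

Emit:
{"method": "drive_tool", "body": {"targets": [[-0.42, 1.13, 0, 0.33, 0.23, 0.4, 0.1], [-0.84, 2.26, 0, 0.66, 0.46, 0.75, 0.1], [-1.25, 3.39, 0, 0.99, 0.69, 1.05, 0.1], [-1.66, 4.52, 0, 1.32, 0.92, 1.25, 0.1], [-2.1, 5.63, 0, 1.65, 1.15, 1.4, 0.1]]}}

```text
clock: 13.65
position: [0.5466, -0.1872, 0.368]
ee_rot: [-1.771, -2.59, 0.004]
force: [0.5, -1.6, -2.5]
width: 0.287
gripper_force: 57.9
```

Emit:
{"method": "drive_tool", "body": {"targets": [[0, 0, 0, -0.2, 1.1, -0.1, 0.1], [0, 0, 0, -0.4, 2.3, -0.3, 0.1], [0, 0, 0, -0.6, 3.5, -0.5, 0.1], [0, 0, 0, -0.8, 4.6, -0.6, 0.1], [0, 0, 0, -0.9, 5.7, -0.7, 0.1]]}}

```text
clock: 14.15
position: [0.5083, 0.0419, 0.3387]
ee_rot: [-1.771, -2.59, 0.001]
force: [0.3, -0.0, -2.3]
width: 0.286
gripper_force: 57.9
```

Emit:
{"method": "drive_tool", "body": {"targets": [[0, 0, 0, 0, 1.1, 0, 0.1], [0, 0, 0, 0, 2.2, 0, 0.1], [0, 0, 0, 0, 3.3, 0, 0.1], [0, 0, 0, 0, 4.4, 0, 0.1], [0, 0, 0, 0, 4.9, 0, 0.1]]}}

```text
clock: 14.65
position: [0.5079, 0.2413, 0.3381]
ee_rot: [-1.764, -2.595, 0.002]
force: [-0.9, -0.2, -3.5]
width: 0.288
gripper_force: 57.9
```

Emit:
{"method": "drive_tool", "body": {"targets": [[0, 0, 0, 0, 0, -1, 0.1], [0, 0, 0, 0, 0, -2, 0.1], [0, 0, 0, 0, 0, -3, 0.1], [0, 0, 0, 0, 0, -3, 0.1]]}}

```text
clock: 15.05
position: [0.5058, 0.2342, 0.2146]
ee_rot: [-1.772, -2.587, 0.015]
force: [-2.4, 1.1, -2.3]
width: 0.286
gripper_force: 57.9
```

```bash
python3 o.py
python3 - <<'E'
from h import *
from cell import arm
d=arm.get_image("side")["pixels"];o=C["side"]["pixels"]
# plunger axis in side picture: head (276.5,234) -> cap (298,266) -> neck (304,274)
for k in range(0,36):
    u,v=276.5+k*.545*1.3,234+k*.84*1.3;u,v=int(round(u)),int(round(v));print((u,v),o[v,u],d[v,u])
E
```

```text
{'clock': np.float64(15.05), 'position': array([0.5058, 0.2342, 0.2146]), 'ee_rot': array([-1.7715, -2.5874,  0.0145]), 'joints': array([-1.0666,  0.4   ,  0.7459,  1.7901, -0.3034,  1.0814,  0.1577]), 'force': array([-2.4168,  1.0586, -2.3272]), 'ft_torque': array([-0.0735,  0.1152, -0.007 ]), 'width': np.float64(0.2865)}
z [-0.01  -0.004 -1.   ] y [ 0.932  0.362 -0.011]
along a -0.0721 lat x,y 0.4296 0.1444
(276, 234) [141 143 143] [148 149 149]
(277, 235) [142 142 142] [147 147 148]
(278, 236) [142 142 143] [147 148 148]
(279, 237) [122 122 122] [126 126 127]
(279, 238) [104 104 104] [109 109 109]
(280, 239) [100 100 100] [104 105 104]
(281, 241) [59 58 55] [60 58 57]
(281, 242) [45 43 40] [45 44 40]
(282, 243) [50 49 47] [52 50 47]
(283, 244) [83 83 81] [86 86 85]
(284, 245) [87 88 86] [90 90 90]
(284, 246) [88 88 87] [91 91 90]
(285, 247) [92 91 91] [95 96 95]
(286, 248) [100 101  99] [105 105 103]
(286, 249) [96 96 95] [100 100 100]
(287, 250) [109 109 109] [113 113 113]
(288, 251) [142 142 142] [147 148 147]
(289, 253) [116 116 115] [121 121 120]
(289, 254) [97 98 96] [101 101 100]
(290, 255) [98 99 98] [103 103 102]
(291, 256) [101 100 100] [105 106 105]
(291, 257) [99 99 99] [103 103 104]
(292, 258) [98 99 99] [103 103 103]
(293, 259) [98 99 98] [104 104 104]
(294, 260) [88 89 88] [93 93 92]
(294, 261) [60 60 58] [64 63 61]
(295, 262) [43 40 36] [88 86 79]
(296, 263) [56 44 36] [173 166 153]
(296, 265) [74 53 40] [72 61 52]
(297, 266) [64 49 38] [58 46 36]
(298, 267) [63 48 37] [58 45 37]
(298, 268) [64 50 38] [58 46 37]
(299, 269) [81 64 44] [66 50 38]
(300, 270) [92 74 52] [80 57 42]
(301, 271) [96 77 53] [78 56 41]
(301, 272) [96 77 53] [74 54 41]
```

The plunger is back up. I'll confirm the stopper's travel along the axis in pixels, comparing cap-to-green before and after.

Run:
```python
from h import *
from cell import arm
d=arm.get_image("side")["pixels"];o=C["side"]["pixels"]
h=np.array([.529,-.2245,.227]);a=np.array([-.4655,-.182,.866])
for t in range(60,112,3):
    P=proj("side",[h-a*t/1000])[0]+[1,.5];u,v=P.round().astype(int)
    print(t,(u,v),o[v,u],d[v,u],"  perp+5:",o[v-1,u+3],d[v-1,u+3])
```

```text
60 (np.int64(293), np.int64(256)) [108 108 106] [113 113 112]   perp+5: [96 96 95] [100 100  99]
63 (np.int64(294), np.int64(258)) [103 103 103] [108 108 108]   perp+5: [85 86 85] [90 90 89]
66 (np.int64(295), np.int64(259)) [97 97 96] [102 103 101]   perp+5: [49 47 44] [77 75 70]
69 (np.int64(295), np.int64(260)) [73 72 71] [77 77 76]   perp+5: [44 41 36] [95 93 85]
72 (np.int64(296), np.int64(261)) [42 40 37] [66 64 59]   perp+5: [56 45 36] [200 196 181]
75 (np.int64(297), np.int64(262)) [57 45 36] [143 137 125]   perp+5: [73 52 40] [179 173 159]
78 (np.int64(298), np.int64(263)) [74 53 40] [75 64 55]   perp+5: [74 53 40] [69 59 50]
81 (np.int64(298), np.int64(264)) [75 53 40] [59 48 38]   perp+5: [69 51 39] [57 46 38]
84 (np.int64(299), np.int64(265)) [68 51 39] [58 46 37]   perp+5: [70 52 40] [58 46 37]
87 (np.int64(300), np.int64(266)) [67 50 38] [56 44 36]   perp+5: [75 58 43] [64 48 38]
90 (np.int64(301), np.int64(268)) [79 62 44] [80 57 42]   perp+5: [106  86  56] [80 56 41]
93 (np.int64(301), np.int64(269)) [90 72 49] [80 57 42]   perp+5: [107  85  56] [79 56 41]
96 (np.int64(302), np.int64(270)) [96 77 53] [79 56 42]   perp+5: [107  86  57] [78 56 42]
99 (np.int64(303), np.int64(271)) [107  85  57] [75 54 40]   perp+5: [ 90 100  63] [71 52 40]
102 (np.int64(304), np.int64(272)) [101  93  61] [68 50 37]   perp+5: [ 70 121  76] [71 61 43]
105 (np.int64(305), np.int64(273)) [ 72 117  74] [70 56 42]   perp+5: [ 70 120  77] [ 64 104  65]
108 (np.int64(305), np.int64(274)) [ 70 119  77] [66 74 49]   perp+5: [ 66 109  71] [60 99 62]
111 (np.int64(306), np.int64(275)) [ 63 102  67] [59 93 59]   perp+5: [61 96 64] [54 87 55]
```

Cap bottom moved from about 88 to 106 mm along the axis (18 mm), with no cork left showing, so the stopper is fully home. Now I'll lower the pounder onto the trivet.

Emit:
{"method": "drive_tool", "body": {"targets": [[0, 0, 0, 0, 0, -1, 0.1], [0, 0, 0, 0, 0, -2, 0.1], [0, 0, 0, 0, 0, -2.8, 0.1], [0, 0, 0, 0, 0, -3.2, 0.1], [0, 0, 0, 0, 0, -3.3, 0.1]]}}

```text
clock: 15.65
position: [0.5103, 0.2357, 0.0884]
ee_rot: [-1.774, -2.591, -0.001]
force: [-0.4, 1.0, -2.8]
width: 0.289
gripper_force: 57.9
```

Emit:
{"method": "drive_tool", "body": {"targets": [[0, 0, 0, 0, 0, 0, 0.1], [0, 0, 0, 0, 0, 0, 0.1]]}}

```text
clock: 15.85
position: [0.5112, 0.2358, 0.0901]
ee_rot: [1.775, 2.592, 0.006]
force: [-0.2, 0.2, -3.1]
width: 0.283
gripper_force: 57.9
```

```bash
python3 o.py
```

```text
{'clock': np.float64(15.85), 'position': array([0.5112, 0.2358, 0.0901]), 'ee_rot': array([1.7751, 2.5919, 0.0055]), 'joints': array([-0.9764,  0.5497,  0.6444,  1.9188, -0.448 ,  0.816 ,  0.2803]), 'force': array([-0.2313,  0.156 , -3.1166]), 'ft_torque': array([-0.0918,  0.049 , -0.0027]), 'width': np.float64(0.283)}
z [ 0.002  0.003 -1.   ] y [0.932 0.361 0.003]
along a -0.1997 lat x,y 0.4289 0.1494
```

Emit:
{"method": "drive_tool", "body": {"targets": [[0, 0, 0, 0, 0, -0.25, 0.1], [0, 0, 0, 0, 0, -0.45, 0.1], [0, 0, 0, 0, 0, -0.55, 0.1], [0, 0, 0, 0, 0, -0.55, 0.1]]}}

```text
clock: 16.25
position: [0.5099, 0.2351, 0.0674]
ee_rot: [-1.775, -2.59, -0.002]
force: [-6.2, -2.5, 20.5]
width: 0.284
gripper_force: 57.7
```

Emit:
{"method": "drive_tool", "body": {"targets": [[0, 0, 0, 0, 0, -0.03, 0.1], [0, 0, 0, 0, 0, -0.03, 0.1]]}}

```text
clock: 16.45
position: [0.5099, 0.2351, 0.0674]
ee_rot: [-1.775, -2.589, -0.004]
force: [-11.7, -4.7, 37.1]
width: 0.283
gripper_force: 57.6
```

Emit:
{"method": "drive_tool", "body": {"targets": [[0, 0, 0, 0, 0, 0.06, 0.1], [0, 0, 0, 0, 0, 0.06, 0.1]]}}

```text
clock: 16.65
position: [0.5099, 0.2353, 0.0676]
ee_rot: [-1.775, -2.591, -0.002]
force: [-0.0, -1.9, 9.1]
width: 0.28
gripper_force: 57.8
```

Contact is light now, so I'll open, wait and lift straight up.

Emit:
{"method": "drive_tool", "body": {"targets": [[0, 0, 0, 0, 0, 0.01, 0.5], [0, 0, 0, 0, 0, 0.01, 0.9], [0, 0, 0, 0, 0, 0.01, 0.9], [0, 0, 0, 0, 0, 0.01, 0.9], [0, 0, 0, 0, 0, 0.01, 0.9]], "force": 20}}

```text
clock: 17.15
position: [0.5097, 0.2352, 0.0676]
ee_rot: [-1.775, -2.591, -0.001]
force: [-0.2, -0.8, 0.2]
width: 0.673
gripper_force: 0.0
```

Emit:
{"method": "drive_tool", "body": {"targets": [[0, 0, 0, 0, 0, 0.5, 0.9], [0, 0, 0, 0, 0, 1.3, 0.9], [0, 0, 0, 0, 0, 2.3, 0.9], [0, 0, 0, 0, 0, 3.3, 0.9], [0, 0, 0, 0, 0, 4, 0.9]]}}

```text
clock: 17.65
position: [0.5103, 0.2351, 0.2303]
ee_rot: [-1.776, -2.591, -0.004]
force: [0.9, 0.6, -0.3]
width: 0.899
gripper_force: 0.0
```

```bash
python3 o.py
python3 - <<'E'
from h import *
s=wcam("w6");d=pickle.load(open("pics/w6.pkl","rb"))["pixels"].astype(int)
from cell import arm
n=arm.get_image("side")["pixels"].astype(int);o=C["side"]["pixels"].astype(int)
D=np.abs(n-o).sum(2)>60
# handle column now vs before (rows 188-215, side)
for v in (190,200,210):
    for nm,I in(("old",o),("new",n)):
        r=I[v,250:295];k=np.where(r[:,0]-r[:,2]>45)[0];print(v,nm,k.min()+250 if len(k) else None,k.max()+250 if len(k) else None)
for nm,(u0,u1,v0,v1) in dict(jar=(228,256,232,285),mug=(300,345,172,200),plunger=(268,290,224,245)).items():print(nm,"changed px",D[v0:v1,u0:u1].sum())
E
```

```text
{'clock': np.float64(17.65), 'position': array([0.5103, 0.2351, 0.2303]), 'ee_rot': array([-1.7757, -2.5915, -0.0039]), 'joints': array([-1.077 ,  0.385 ,  0.7613,  1.7701, -0.2964,  1.1023,  0.1523]), 'force': array([ 0.8638,  0.595 , -0.2822]), 'ft_torque': array([-0.0083, -0.0366,  0.0023]), 'width': np.float64(0.8988)}
z [ 0.001  0.002 -1.   ] y [0.933 0.361 0.002]
along a -0.0591 lat x,y 0.4289 0.1485
190 old 264 273
190 new 267 275
200 old 267 272
200 new 269 275
210 old 266 272
210 new 269 275
jar changed px 102
mug changed px 0
plunger changed px 4
```

The pounder stands upright on the trivet, the plunger is back up and the mug is unmoved. The jar region's 102 changed pixels are probably shadow, since it sat in the same place in the earlier crops. Handing in.

```bash
python3 -c "
from cell import arm
print(arm.sign_off())"
```

```text
the job is handed in; nothing more can be done
None
```

I handed the job in at about 18 s: four moderate blows drove the stopper fully home, the plunger sprang back up, and the pounder stands released and upright on the trivet. The mug is unmoved in the camera check; the jar's patch showed slight changes, probably shadow, and I did not check the glass, though the path stayed clear of it.

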